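# Close each bento box with its own lid

## Task

Close the three open bento boxes: put each of the three white plastic lids that lie on the counter onto the box of its own shape (oblong, square, round), fully home so that it sits flat on the rim all round. Leave the boxes standing where they are, and do not move the saucepan lid, the rice bowl, the measuring cup or the chopstick rest.

Things in the scene. Friction and masses are not known exactly. Their poses are not given: they have to be found in the camera images.
- oblong_lid: Oblong white plastic bento lid. Plate 140 (x) by 84 (y) mm, plug 108 by 52 mm. Origin: centre of the plug's underside, z up. Plug 0 to 6 mm high drops loosely into the box; plate from 6 to 12 mm rests on the rim; on its centre an upright grip bar from 12 to 38 mm, 40 mm long along x, 12 mm thick along y. Starts flat on the counter, any yaw. 50 to 100 g.
- square_lid: Square white plastic bento lid. Plate 102 by 102 mm, plug 70 by 70 mm. Origin: centre of the plug's underside, z up. Plug 0 to 6 mm high drops loosely into the box; plate from 6 to 12 mm rests on the rim; on its centre an upright grip bar from 12 to 38 mm, 40 mm long along x, 12 mm thick along y. Starts flat on the counter, any yaw. 50 to 100 g.
- round_lid: Round white plastic bento lid. Plate 108 mm across, plug 76 mm across. Origin: centre of the plug's underside, z up. Plug 0 to 6 mm high drops loosely into the box; plate from 6 to 12 mm rests on the rim; on its centre an upright grip bar from 12 to 38 mm, 40 mm long along x, 12 mm thick along y. Starts flat on the counter, any yaw. 50 to 100 g.
- oblong_box: Open oblong grey plastic bento box, 130 (x) by 74 (y) mm outside, mouth 122 by 66 mm. Any yaw. Origin: centre of its underside, z up. 45 mm high to the rim, walls 4 mm, floor 4 mm. Loose, empty, about 250 g, standing on the counter. With the lid home, the lid's origin is 39 mm above this origin.
- square_box: Open square grey plastic bento box, 92 by 92 mm outside, mouth 84 by 84 mm. Any yaw. Origin: centre of its underside, z up. 45 mm high to the rim, walls 4 mm, floor 4 mm. Loose, empty, about 250 g, standing on the counter. With the lid home, the lid's origin is 39 mm above this origin.
- round_box: Open round grey plastic bento box, 98 mm across outside, mouth 90 mm across. Origin: centre of its underside, z up. 45 mm high to the rim, walls 4 mm, floor 4 mm. Loose, empty, about 250 g, standing on the counter. With the lid home, the lid's origin is 39 mm above this origin.
- pan_lid: Bystander: domed steel saucepan lid 116 mm across with a round black knob, 38 mm high, lying on the counter; it fits none of the boxes. Origin: centre of its underside.
- rice_bowl: Bystander: empty white ceramic rice bowl, 110 mm across the rim, 58 mm high. Origin: centre of its underside.
- measuring_cup: Bystander: steel measuring cup, 70 mm across, 50 mm high, centred 27 mm to -x of the origin, with a flat handle reaching to 62 mm on +x. Origin: on the counter, under the middle of cup and handle.
- chopstick_rest: Bystander: small dark wooden chopstick rest 40 by 16 by 13 mm, beside the rice bowl. Origin: centre of its underside.
Mind the look-alikes: they are no part of the job. What is shaped like the round_box but green, orange or turquoise is not meant.

How it is judged (in metres and radians):
At the end, for the whole second after the job is handed in: Each lid on the box of its own shape: origin 36 to 42 mm above the box's, within 12 mm sideways, tilt under 0.06 rad, oblong and square lids turned to match within 0.25 rad (by symmetry); boxes flat on the counter (0.06 rad, 6 mm); all at rest (10 mm/s) (z of oblong_lid in the frame of oblong_box between 0.036 and 0.042 m and horizontal distance between oblong_lid and oblong_box below 0.012 m and angle between each of oblong_lid, oblong_box, square_lid, square_box, round_lid, round_box's own z axis and vertical below 0.06 rad and height (world z) of each of oblong_box, square_box, round_box below 0.006 m and linear speed of each of oblong_lid, oblong_box, square_lid, square_box, round_lid, round_box below 0.01 m/s and z of square_lid in the frame of square_box between 0.036 and 0.042 m and horizontal distance between square_lid and square_box below 0.012 m and z of round_lid in the frame of round_box between 0.036 and 0.042 m and horizontal distance between round_lid and round_box below 0.012 m and angle between the x axis of oblong_lid and the x axis of oblong_box, either way round below 0.25 rad and (angle between the x axis of square_lid and the x axis of square_box, either way round below 0.25 rad or angle between the x axis of square_lid and the y axis of square_box, either way round below 0.25 rad)); the robot touches nothing.
It fails at once if the oblong box is shifted more than 30 mm (distance of oblong_box from where it was at the start of the episode above 0.03 m).
It fails at once if the square box is shifted more than 30 mm (distance of square_box from where it was at the start of the episode above 0.03 m).
It fails at once if the round box is shifted more than 30 mm (distance of round_box from where it was at the start of the episode above 0.03 m).
It fails at once if the pan lid, bowl, cup or chopstick rest is shifted more than 20 mm or tipped more than 0.35 rad (distance of any of pan_lid, rice_bowl, measuring_cup, chopstick_rest from where it was at the start of the episode above 0.02 m or angle between any of pan_lid, rice_bowl, measuring_cup, chopstick_rest's own z axis and vertical above 0.35 rad).
It also fails if it takes over 88 s, if anything falls off the work surface, if the arm or the gripper's body presses on something with over 40 N, if the wrist force passes 120 N, or if a joint passes its speed limit or range.

## Robot

A 7-joint arm with a two-finger parallel gripper is mounted at the origin on the work surface. World frame = base frame: x ahead of the robot, y to its left, z up, the work surface at z = 0. Lengths are in m, angles in degrees, forces in N, time in s.
With the tool pointing down it reaches from about 0.35 to 0.9 m from the base axis. Payload 7.2 kg.
Tool frame: the origin (TCP) lies between the finger pads; the fingertips stand 14 mm ahead of it and the grasp point (between the pads) lies 5 mm behind it; z points along the fingers, y is the line along which they close (so a half turn about z gives the same grasp; the last joint's range is limited). The gripper opens to 88 mm and grips with 3 to 60 N. Pads are 20 mm wide; open, the fingers measure 115 mm over their backs; the gripper's body (75 mm by 178 mm) begins 61 mm behind the grasp point.
Start: joints at [-67.907, 23.554, -0.728, 91.456, 0.321, 64.991, -4.71], TCP at [0.274, 0.562, 0.237] pointing down, gripper open.
Joint ranges: [-169.25, 169.25], [-16.82, 113.86], [-84.01, 82.57], [7.8, 145.47], [-59.2, 239.2], [7.22, 106.19], [-163.78, 163.78]. Speed limits (degrees/s): [136.94, 136.94, 172.46, 172.46, 180, 180, 180].

## Interface

Orientations are given as a 3x3 rotation matrix whose columns are the frame's x, y, z axes.
In Python, from plant import * gives the robot as it stands.
- The arm moves only by the tool step_arm, never from a script. Its argument "rows" is a list of rows, each a list of 6 numbers: the shift along the tool's x, y, z in mm, then the turn, a rotation vector about the tool's x, y, z in degrees. A call has exactly 5 rows; each row is the pose to reach, as a shift and turn from the pose commanded when the call began, along the tool's axes at that moment; what a row does not reach only later rows make up. A row lasts 1/12 s, in which the tool goes at most 41.7 mm and 7.16 degrees, less where a joint would pass 70% of its speed; a pose out of reach is approached as far as the arm can. A call with a gripper value outside its range is refused whole. "grip" is the opening, from -1 (shut) to 1 (fully open), set as the call begins (left out, the last holds). The fingers move at their own pace and stop on an object; the grip force is fixed at half the most. Time passes only in rows, so rows that repeat a pose let the fingers close, or fill a call up. It gives the time, the measured TCP pose, the force, the opening and the grip force at its end, in the units of the state.
- read_state(): the state, without advancing time (a new reading comes with each control period).
- get_image(name): name is "scene" or "top" or "wrist"; returns (picture, depth): 480x640x3 uint8, red, green, blue; 480x640 float32, m along the optical axis (not along the pixel's ray), 0 where there is no reading.
- get_calibration(name): a dict with "K" (3x3 intrinsics, pixels), "R" (3x3) and "t" (3): a world point X has camera coordinates R X + t. Camera axes: x right, y down, z forward; pixel columns grow to the right and rows downward; lengths in m; the calibration is good to about 2 mm. A picture is of the moment at which its call begins: read the wrist's pose just before it. get_calibration takes no time and is no camera call; for the wrist camera it gives the pose at the moment of the call.
- job_done(): hands the job in; it is judged then, once.
The state is a dict: "time_s": time; "joints": joint angles; "joint_velocities": joint speeds; "tau": joint torques, N m; "tool_pos": TCP position; "eef_rot": TCP orientation; "ft_force": force on the tool from outside, world axes, zero at the start; "wrist_torque": the same for the moment, N m; "opening": opening from 0.0 (shut) to 1.0 (fully open); "grasp_force": force on a finger pad.
Only numpy, scipy, OpenCV 4.12 (cv2) and the standard library are available. Lean on these libraries where they do the work, as an engineer would, in place of code of your own. Each camera call takes 0.05 s, during which the arm holds its last target. There are 200 camera calls.

## Working session

There is one attempt and no reset: what is moved stays moved. The work goes in short steps, Python scripts to look and compute and a tool call to move; the robot and the scene stay as the last step left them, time stands still between calls to the robot, and variables do not carry over. Pictures are saved under pics/ and viewed, at most 14 in all, crops included, and the job is handed in when it is done.

Besides the shell and the picture viewer there is one more tool, called after "Request:" as name([rows], argument=value, ...), one row to a line, values as JSON. step_arm: Moves the arm, as the interface text tells. Its arguments: {"type":"object","properties":{"rows":{"type":"array","items":{"type":"array","items":{"type":"number"}}},"grip":{"type":"number"}},"required":["rows"]}

```bash
mkdir -p pics; ls; python3 - <<'E'
from plant import *
import cv2,numpy as np
s=read_state();print(s['time_s'],s['tool_pos'],s['eef_rot'])
for n in ['top','scene']:
    p,d=get_image(n);c=get_calibration(n);np.savez(n+'0.npz',p=p,d=d,**c);cv2.imwrite(f'pics/{n}0.png',p[:,:,::-1]);print(n,c)
E
```

```text
pics
0.0 [0.27377839 0.56129245 0.23579894] [[-8.98834951e-01  4.38286821e-01 -6.27229155e-04]
 [ 4.38287257e-01  8.98833661e-01 -1.52639907e-03]
 [-1.05225917e-04 -1.64688738e-03 -9.99998638e-01]]
top {'K': array([[506.33276909,   0.        , 318.39212734],
       [  0.        , 506.33276909, 239.11395599],
       [  0.        ,   0.        ,   1.        ]]), 'R': array([[-0.00786207, -0.99993468, -0.00829641],
       [-0.99014378,  0.00894474, -0.13976869],
       [ 0.13983377,  0.00711577, -0.99014942]]), 't': array([0.02874136, 0.59078465, 1.25445175])}
scene {'K': array([[449.21013682,   0.        , 322.35893375],
       [  0.        , 449.21013682, 237.45467231],
       [  0.        ,   0.        ,   1.        ]]), 'R': array([[-0.77580625,  0.63077996,  0.0155338 ],
       [ 0.37941258,  0.48603349, -0.78728492],
       [-0.5041535 , -0.60488684, -0.61639367]]), 't': array([ 0.46057142, -0.19613894,  1.48641343])}
```

View pics/top0.png

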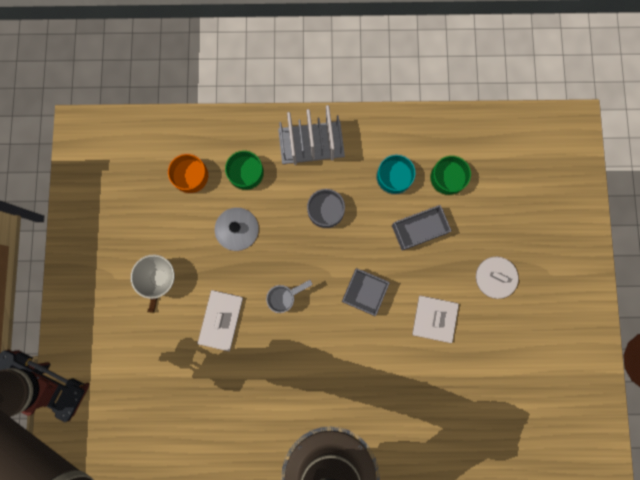

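View pics/scene0.png

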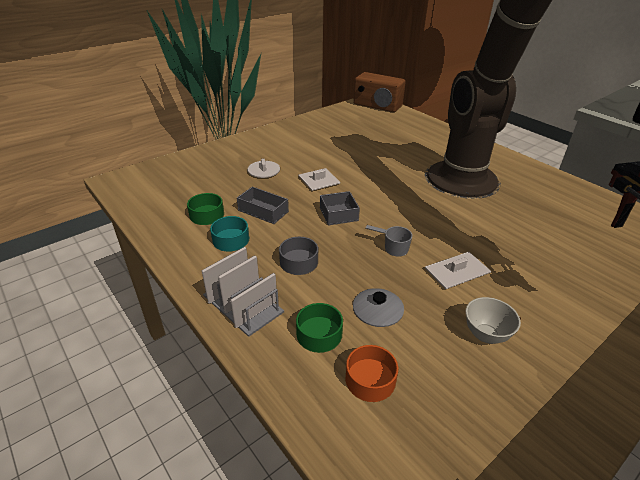

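The top view shows the lids at about (220,320) oblong, (437,319) square and (497,278) round. The grey boxes are at (422,228) oblong, (366,292) square and (326,208) round. The bystanders stay clear of the lids, and the cup is nearest the oblong lid.

```bash
cat > h.py <<'E'
import numpy as np,cv2
def ray(px,c,z):
    px=np.asarray(px,float).reshape(-1,2);K,R,t=c['K'],c['R'],c['t']
    d=np.c_[px,np.ones(len(px))]@np.linalg.inv(K).T@R; o=-R.T@t
    return (o+d*((z-o[2])/d[:,2])[:,None])[:,:2]
def cloud(d,c):
    v,u=np.mgrid[:480,:640];P=np.stack([u,v,np.ones_like(u)],-1)@np.linalg.inv(c['K']).T*d[...,None]
    return (P-c['t'])@c['R']
def rect(xy):
    (c,(w,h),_)=r=cv2.minAreaRect((xy*1000).astype(np.float32)); b=cv2.boxPoints(r)
    e=[b[1]-b[0],b[2]-b[1]]; e=max(e,key=np.linalg.norm)
    return np.round(c,1),sorted([round(w,1),round(h,1)]),round(float(np.degrees(np.arctan2(e[1],e[0])))%180,1)
E
python3 - <<'E'
from h import *
f=np.load('top0.npz');p=f['p'].astype(int);d=f['d'];P=cloud(d,f);Z=P[...,2]
print('table z',np.median(Z[330:400,300:420]))
mx,mn=p.max(2),p.min(2)
for n,(u,v) in dict(oblong=(220,320),square=(437,319),round=(497,278)).items():
    w=np.zeros((480,640),np.uint8);sl=np.s_[v-40:v+40,u-40:u+40]
    w[sl]=((mn>120)&(mx-mn<45))[sl]
    c=max(cv2.findContours(w,0,1)[0],key=cv2.contourArea)
    print(n,'plate',rect(ray(c,f,.012)), 'circ',np.round(ray(cv2.minEnclosingCircle(c)[0],f,.012)*1000,1))
    m=np.zeros_like(w);m[sl]=(Z>.028)[sl]; k=np.argwhere(m)[:,::-1]
    print('  bar',len(k),rect(ray(k,f,.038)) if len(k)>4 else '', 'ztop',np.percentile(Z[m>0],80) if len(k) else 0)
for n,(u,v,r) in dict(oblong=(422,228,35),square=(366,292,28),round=(326,208,25)).items():
    m=np.zeros((480,640),np.uint8);sl=np.s_[v-r:v+r,u-r:u+r]
    m[sl]=((Z>.033)&(mx-mn<40))[sl]; 
    nl,l,st,_=cv2.connectedComponentsWithStats(m); k=np.argwhere(l==1+st[1:,4].argmax())[:,::-1]
    xy=ray(k,f,.045)
    print(n,'box',len(k),rect(xy),'bbox',xy.min(0),xy.max(0),'z',np.percentile(Z[m>0],70))
    cc=cv2.minEnclosingCircle((xy*1000).astype(np.float32));print(cc)
E
```

```text
table z -0.0004672100267014632
oblong plate (array([387.9, 278.8]), [83.8, 141.0], 167.0) circ [[386.7 278. ]]
  bar 107 (array([386.8, 274.3]), [167.0, 194.0], 154.2) ztop 1.3249063281658797
square plate (array([ 387.1, -272.5]), [102.2, 102.8], 168.0) circ [[ 386.2 -272.6]]
  bar 101 (array([ 389.5, -266.5]), [173.5, 199.6], 177.9) ztop 0.04533837286419091
round plate (array([ 492.5, -435.4]), [105.1, 106.6], 133.0) circ [[ 491.9 -435.9]]
  bar 112 (array([ 497.2, -416. ]), [185.4, 192.7], 106.7) ztop 1.3249063281658797
oblong box 325 (array([ 619.7, -240.4]), [74.6, 135.8], 110.5) bbox [ 0.56317949 -0.31267982] [ 0.67634273 -0.16769212] z 0.044878987124988494
((619.8809204101562, -240.31546020507812), 73.39305114746094)
square box 254 (array([455.6, -93.7]), [91.8, 92.1], 66.2) bbox [ 0.39783187 -0.15326822] [ 0.5133004  -0.03426476] z 0.04485017794105544
((455.2386474609375, -93.76648712158203), 63.45005798339844)
round box 231 (array([672.8,   4.8]), [95.4, 97.1], 179.4) bbox [ 0.62421031 -0.04302414] [0.72146855 0.05245856] z 0.04521524065016853
((672.9549560546875, 3.944392204284668), 49.41825485229492)
```

```bash
python3 - <<'E'
from h import *
f=np.load('top0.npz');P=cloud(f['d'],f);Z=P[...,2]
for n,c in dict(o=(387.5,278.8),s=(387,-272.5),r=(492.2,-435.7)).items():
    m=(Z>.026)&(Z<.05)&(np.hypot(P[...,0]-c[0]/1e3,P[...,1]-c[1]/1e3)<.04)
    q=np.argwhere(m)[:,::-1];xy=ray(q,f,.036)*1e3
    w,v=np.linalg.eigh(np.cov(xy.T));print(n,len(q),rect(xy/1e3),xy.mean(0),np.degrees(np.arctan2(v[1,1],v[0,1]))%180,np.sqrt(w*12))
E
```

```text
o 85 (array([387. , 277.3]), [13.5, 39.5], 166.9) [386.80313714 277.50742697] 165.92070334917304 [13.75708525 40.21910886]
s 84 (array([ 385.6, -272.3]), [13.5, 39.2], 168.1) [ 385.43897786 -272.58122877] 167.79932352391995 [13.11729212 39.45298803]
r 85 (array([ 490.3, -435.3]), [12.7, 41.2], 62.3) [ 490.56998092 -435.51476042] 63.455405410109506 [13.24143098 41.88155374]
```

```bash
cat > plan.py <<'E'
# python3 plan.py "x,y,z,theta" ... : per-call final row (mm, tool axes; turn deg about tool z), waypoint to waypoint
import sys,numpy as np
from plant import *
from scipy.spatial.transform import Rotation as Ro
s=read_state();p=np.array(s['tool_pos'])*1e3;R=np.array(s['eef_rot'])
print('t',s['time_s'],'pos',p.round(1),'th',np.degrees(np.arctan2(R[1,0],R[0,0])).round(1),'open',s['opening'],'F',np.round(s['ft_force'],1),'q7',round(float(s['joints'][6]),1))
for a in sys.argv[1:]:
    x,y,z,th=map(float,a.split(','));t=np.radians(th);c,n=np.cos(t),np.sin(t)
    T=np.array([[c,n,0],[n,-c,0],[0,0,-1.]]);q=np.array([x,y,z])
    print(a,'->',(R.T@(q-p)).round(1),Ro.from_matrix(R.T@T).as_rotvec(degrees=True).round(1));p,R=q,T
E
python3 plan.py 335,410,170,160 387,278,90,167 387,278,29,167
```

```text
t 0.1 pos [273.8 561.3 235.9] th 154.0 open 1.0035801293220297 F [ 0.3  0.3 -0.7] q7 -4.7
335,410,170,160 -> [-121.3 -109.1   66.1] [-0.1  0.  -6. ]
387,278,90,167 -> [ -94.  -106.3   80. ] [ 0.  0. -7.]
387,278,29,167 -> [ 0.  0. 61.] [0. 0. 0.]
```

Request:
step_arm([
  [-24,-22,13,0,0,-1.2],
  [-48,-44,26,0,0,-2.4],
  [-73,-65,40,0,0,-3.6],
  [-97,-87,53,0,0,-4.8],
  [-121,-109,66,0,0,-6],
], grip=0.36)

```text
time_s: 0.52
tool_pos: [0.3352, 0.409, 0.1698]
eef_rot: [[-0.94, 0.341, -0.0], [0.341, 0.94, -0.001], [0.0, -0.001, -1.0]]
ft_force: [0.5, -0.3, 0.8]
opening: 0.69
grasp_force: 0.0
```

Request:
step_arm([
  [-20,-22,16,0,0,-1.5],
  [-45,-50,36,0,0,-3],
  [-70,-80,60,0,0,-5],
  [-94,-106,80,0,0,-7],
  [-94,-106,80,0,0,-7],
])

```text
time_s: 0.93
tool_pos: [0.3875, 0.2709, 0.0875]
eef_rot: [[-0.973, 0.23, -0.004], [0.23, 0.973, -0.007], [0.002, -0.007, -1.0]]
ft_force: [-1.0, -0.4, 0.2]
opening: 0.679
grasp_force: 0.0
```

```bash
python3 plan.py 387,278,29,167; python3 - <<'E'
from plant import *
import cv2
p,d=get_image('wrist');cv2.imwrite('pics/w1.png',p[:,:,::-1])
E
```

```text
t 0.9333 pos [387.5 270.9  87.5] th 166.7 open 0.6794491097946821 F [-1.  -0.4  0.2] q7 36.2
387,278,29,167 -> [ 2.   7.2 58.4] [-0.4 -0.1 -0.3]
```

View pics/w1.png

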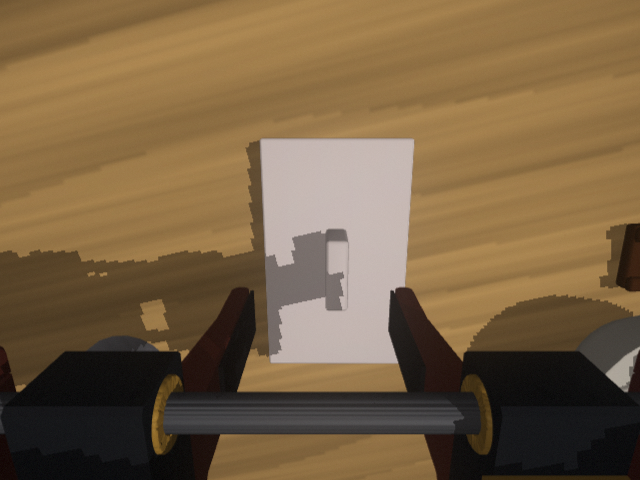

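The wrist view shows the oblong lid's bar at (337,270), square to the fingers. The arm was still settling from the move.

Request:
step_arm([
  [0,0,0,0,0,0],
  [0,0,10,0,0,0],
  [0,0,20,0,0,0],
  [0,0,30,0,0,0],
  [0,0,30,0,0,0],
])

```text
time_s: 1.4
tool_pos: [0.3856, 0.2793, 0.0586]
eef_rot: [[-0.975, 0.223, -0.002], [0.223, 0.975, -0.002], [0.002, -0.002, -1.0]]
ft_force: [-0.6, -0.8, 0.4]
opening: 0.681
grasp_force: 0.0
```

```bash
python3 plan.py 387,278,29,167
```

```text
t 1.4 pos [385.6 279.3  58.6] th 167.1 open 0.6812851746100724 F [-0.6 -0.8  0.4] q7 35.8
387,278,29,167 -> [-1.7 -0.9 29.6] [-0.1 -0.1  0.1]
```

Request:
step_arm([
  [-0.5,0,8,0,0,0],
  [-1,-1,16,0,0,0],
  [-1.5,-1,24,0,0,0],
  [-1.5,-1,29.5,0,0,0],
  [-1.5,-1,29.5,0,0,0],
])

```text
time_s: 1.82
tool_pos: [0.3877, 0.2771, 0.0298]
eef_rot: [[-0.974, 0.225, -0.001], [0.225, 0.974, -0.001], [0.001, -0.002, -1.0]]
ft_force: [-0.7, -0.2, -0.5]
opening: 0.678
grasp_force: 0.0
```

Request:
step_arm([
  [0,0,0,0,0,0],
  [0,0,0,0,0,0],
  [0,0,0,0,0,0],
  [0,0,0,0,0,0],
  [0,0,0,0,0,0],
], grip=-1)

```text
time_s: 2.23
tool_pos: [0.3885, 0.2778, 0.0315]
eef_rot: [[-0.974, 0.225, 0.001], [0.225, 0.974, 0.0], [-0.0, 0.001, -1.0]]
ft_force: [-1.3, 0.5, 0.3]
opening: 0.339
grasp_force: 0.0
```

```bash
python3 plan.py 387,278,120,167 440,115,140,145 540,-60,140,123 620,-240,130,110.5 620,-240,75,110.5 620,-240,67,110.5
```

```text
t 2.2333 pos [388.5 277.8  31.5] th 167.0 open 0.3390970307733973 F [-1.3  0.5  0.3] q7 36.1
387,278,120,167 -> [  1.4  -0.1 -88.5] [ 0.  0. -0.]
440,115,140,145 -> [ -88.3 -146.9  -20. ] [ 0.  0. 22.]
540,-60,140,123 -> [-182.3  -86.     0. ] [ 0.  0. 22.]
620,-240,130,110.5 -> [-194.5  -30.9   10. ] [ 0.   0.  12.5]
620,-240,75,110.5 -> [ 0.  0. 55.] [0. 0. 0.]
620,-240,67,110.5 -> [0. 0. 8.] [0. 0. 0.]
```

Fingers still closing; lower by 2 mm and wait.

Request:
step_arm([
  [0,0,1,0,0,0],
  [0,0,1,0,0,0],
  [0,0,1,0,0,0],
  [0,0,1,0,0,0],
  [0,0,1,0,0,0],
])

```text
time_s: 2.65
tool_pos: [0.3883, 0.2777, 0.0302]
eef_rot: [[-0.974, 0.225, 0.0], [0.225, 0.974, 0.0], [-0.0, 0.0, -1.0]]
ft_force: [0.6, 0.7, 0.6]
opening: 0.134
grasp_force: 30.0
```

Request:
step_arm([
  [0,0,0,0,0,0],
  [0,0,-15,0,0,0],
  [0,0,-35,0,0,0],
  [0,0,-60,0,0,0],
  [0,0,-88,0,0,0],
])

```text
time_s: 3.07
tool_pos: [0.3875, 0.277, 0.1183]
eef_rot: [[-0.974, 0.225, -0.002], [0.225, 0.974, -0.002], [0.001, -0.002, -1.0]]
ft_force: [-0.4, -0.0, -1.2]
opening: 0.137
grasp_force: 30.0
```

Request:
step_arm([
  [-14,-24,-4,0,0,4],
  [-30,-50,-8,0,0,8],
  [-48,-80,-12,0,0,13],
  [-68,-113,-16,0,0,17],
  [-88,-147,-20,0,0,22],
])

```text
time_s: 3.48
tool_pos: [0.4411, 0.1134, 0.1385]
eef_rot: [[-0.818, 0.575, 0.0], [0.575, 0.818, 0.0], [-0.0, 0.0, -1.0]]
ft_force: [1.0, -0.5, -0.5]
opening: 0.134
grasp_force: 30.0
```

```bash
python3 plan.py 540,-60,140,123 620,-240,130,110.5 620,-240,75,110.5 620,-240,67,110.5
```

```text
t 3.4833 pos [441.1 113.4 138.5] th 144.9 open 0.13445745023652006 F [ 1.  -0.5 -0.5] q7 37.9
540,-60,140,123 -> [-180.7  -84.9   -1.6] [ 0.  -0.  21.9]
620,-240,130,110.5 -> [-194.5  -30.9   10. ] [ 0.   0.  12.5]
620,-240,75,110.5 -> [ 0.  0. 55.] [0. 0. 0.]
620,-240,67,110.5 -> [0. 0. 8.] [0. 0. 0.]
```

Request:
step_arm([
  [-36,-17,0,0,0,4.4],
  [-72,-34,0,0,0,8.8],
  [-108,-51,0,0,0,13.2],
  [-144,-68,0,0,0,17.6],
  [-181,-85,0,0,0,22],
])

```text
time_s: 3.9
tool_pos: [0.5408, -0.0606, 0.1382]
eef_rot: [[-0.542, 0.841, -0.0], [0.841, 0.542, 0.0], [0.0, 0.0, -1.0]]
ft_force: [0.5, 0.0, -0.6]
opening: 0.134
grasp_force: 30.0
```

Request:
step_arm([
  [-40,-6,2,0,0,3],
  [-80,-13,4,0,0,6],
  [-120,-19,6,0,0,9],
  [-160,-26,8,0,0,11],
  [-194,-31,10,0,0,12.5],
])

```text
time_s: 4.32
tool_pos: [0.6203, -0.2414, 0.1277]
eef_rot: [[-0.347, 0.938, -0.0], [0.938, 0.347, -0.001], [-0.0, -0.001, -1.0]]
ft_force: [0.3, 0.8, -0.5]
opening: 0.137
grasp_force: 30.0
```

Request:
step_arm([
  [0,0,0,0,0,0],
  [0,0,0,0,0,0],
  [0,0,10,0,0,0],
  [0,0,20,0,0,0],
  [0,0,20,0,0,0],
])

```text
time_s: 4.73
tool_pos: [0.6188, -0.2358, 0.1054]
eef_rot: [[-0.352, 0.936, -0.004], [0.936, 0.352, 0.002], [0.003, -0.003, -1.0]]
ft_force: [-0.6, 0.1, -1.9]
opening: 0.135
grasp_force: 30.0
```

```bash
python3 plan.py 620,-240,85,110.5 620,-240,68,110.5;python3 - <<'E'
from plant import *
import cv2
p,d=get_image('wrist');cv2.imwrite('pics/w2.png',p[:,:,::-1])
E
```

```text
t 4.7333 pos [ 618.8 -235.8  105.4] th 110.6 open 0.13520014638639716 F [-0.6  0.1 -1.9] q7 50.0
620,-240,85,110.5 -> [-4.4 -0.3 20.3] [-0.2 -0.2  0.1]
620,-240,68,110.5 -> [ 0.  0. 17.] [0. 0. 0.]
```

View pics/w2.png

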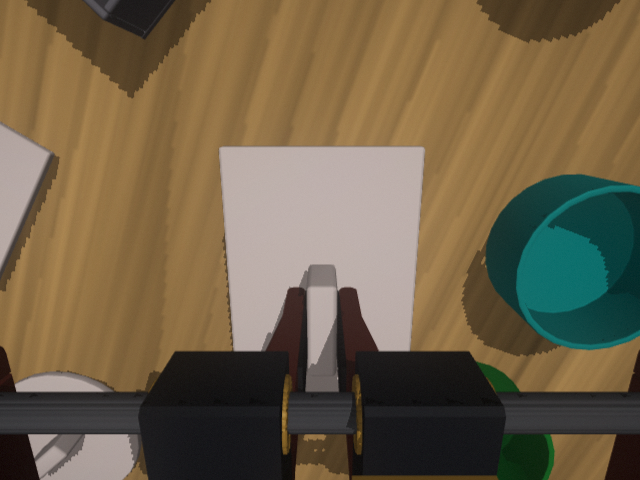

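The lid is held square and hides the box below it. The teal box on the right is clear. Next I let the arm settle and lower.

Request:
step_arm([
  [0,0,0,0,0,0],
  [0,0,5,0,0,0],
  [0,0,10,0,0,0],
  [0,0,15,0,0,0],
  [0,0,15,0,0,0],
])

```text
time_s: 5.2
tool_pos: [0.6195, -0.238, 0.0919]
eef_rot: [[-0.35, 0.937, -0.002], [0.937, 0.35, 0.001], [0.001, -0.001, -1.0]]
ft_force: [-0.0, 0.2, -1.0]
opening: 0.131
grasp_force: 30.0
```

```bash
python3 plan.py 620,-240,68,110.5
```

```text
t 5.2 pos [ 619.5 -238.    91.9] th 110.5 open 0.13073468827905288 F [-0.   0.2 -1. ] q7 50.4
620,-240,68,110.5 -> [-2.1 -0.2 23.9] [-0.1 -0.1  0. ]
```

Request:
step_arm([
  [-0.5,0,5,0,0,0],
  [-1,0,10,0,0,0],
  [-1,0,15,0,0,0],
  [-1,0,20,0,0,0],
  [-1,0,20,0,0,0],
])

```text
time_s: 5.62
tool_pos: [0.6198, -0.2391, 0.0717]
eef_rot: [[-0.35, 0.937, -0.002], [0.937, 0.35, 0.001], [0.001, -0.001, -1.0]]
ft_force: [0.3, -0.6, -1.4]
opening: 0.139
grasp_force: 30.0
```

Request:
step_arm([
  [0,0,1,0,0,0],
  [0,0,2,0,0,0],
  [0,0,2.5,0,0,0],
  [0,0,2.5,0,0,0],
  [0,0,2.5,0,0,0],
])

```text
time_s: 6.03
tool_pos: [0.6206, -0.2394, 0.0708]
eef_rot: [[-0.35, 0.937, 0.0], [0.937, 0.35, -0.0], [-0.0, 0.0, -1.0]]
ft_force: [-0.7, 0.5, -1.2]
opening: 0.136
grasp_force: 30.0
```

Request:
step_arm([
  [0,0,0.5,0,0,0],
  [0,0,1,0,0,0],
  [0,0,1.5,0,0,0],
  [0,0,1.5,0,0,0],
  [0,0,1.5,0,0,0],
])

```text
time_s: 6.45
tool_pos: [0.6206, -0.2393, 0.0693]
eef_rot: [[-0.35, 0.937, 0.0], [0.937, 0.35, 0.0], [-0.0, 0.0, -1.0]]
ft_force: [-0.5, 1.1, 0.6]
opening: 0.134
grasp_force: 30.0
```

Request:
step_arm([
  [0,0,0,0,0,0],
  [0,0,0,0,0,0],
  [0,0,0,0,0,0],
  [0,0,0,0,0,0],
  [0,0,0,0,0,0],
], grip=0.0)

```text
time_s: 6.87
tool_pos: [0.6205, -0.2393, 0.0691]
eef_rot: [[-0.35, 0.937, 0.0], [0.937, 0.35, -0.0], [-0.0, 0.0, -1.0]]
ft_force: [-0.0, 0.2, 0.3]
opening: 0.471
grasp_force: 0.0
```

Request:
step_arm([
  [0,0,-5,0,0,0],
  [0,0,-15,0,0,0],
  [0,0,-35,0,0,0],
  [0,0,-60,0,0,0],
  [0,0,-80,0,0,0],
])

```text
time_s: 7.28
tool_pos: [0.6208, -0.2397, 0.1516]
eef_rot: [[-0.35, 0.937, 0.001], [0.937, 0.35, -0.001], [-0.001, 0.001, -1.0]]
ft_force: [0.9, 0.5, 0.2]
opening: 0.5
grasp_force: 0.0
```

```bash
python3 plan.py 520,-265,140,139 386.5,-272.5,95,168 386.5,-272.5,60,168 386.5,-272.5,29,168;python3 - <<'E'
from plant import *
from h import *
p,d=get_image('top');c=get_calibration('top');cv2.imwrite('pics/t1.png',p[:,:,::-1]);np.savez('t1.npz',p=p,d=d,**c)
cv2.imwrite('pics/t1c.png',cv2.resize(p[160:340,340:540,::-1],None,fx=3,fy=3))
E
```

```text
t 7.2833 pos [ 620.8 -239.7  151.6] th 110.5 open 0.4997689340810195 F [0.9 0.5 0.2] q7 49.2
520,-265,140,139 -> [  11.5 -103.3   11.5] [  0.    0.1 -28.5]
386.5,-272.5,95,168 -> [ 95.8 -93.2  45. ] [  0.   0. -29.]
386.5,-272.5,60,168 -> [ 0.  0. 35.] [0. 0. 0.]
386.5,-272.5,29,168 -> [ 0.  0. 31.] [0. 0. 0.]
```

View pics/t1c.png

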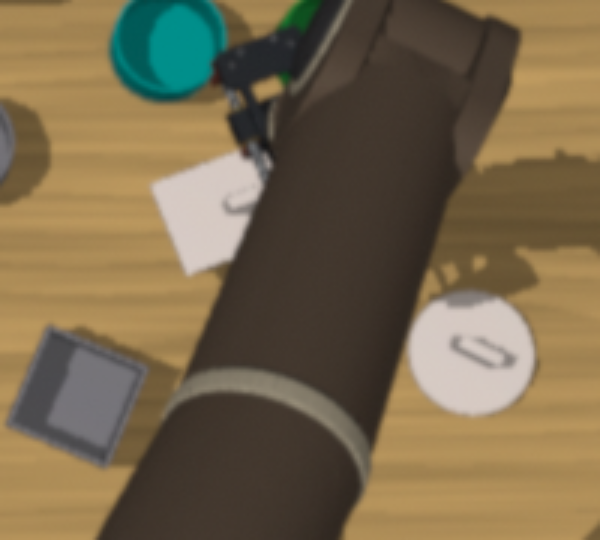

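The oblong lid is on its box, half hidden by the arm. I'll check it later and go on to the square lid.

Request:
step_arm([
  [2,-20,2,0,0,-6],
  [5,-41,4,0,0,-12],
  [7,-62,7,0,0,-18],
  [9,-83,9,0,0,-23],
  [11.5,-103,11.5,0,0,-28.5],
])

```text
time_s: 7.75
tool_pos: [0.5191, -0.2652, 0.1385]
eef_rot: [[-0.757, 0.653, 0.001], [0.653, 0.757, -0.001], [-0.001, 0.0, -1.0]]
ft_force: [0.0, 0.3, 0.2]
opening: 0.502
grasp_force: 0.0
```

Request:
step_arm([
  [20,-20,9,0,0,-6],
  [42,-41,18,0,0,-12],
  [63,-62,27,0,0,-18],
  [82,-80,36,0,0,-24],
  [96,-93,45,0,0,-29],
])

```text
time_s: 8.17
tool_pos: [0.3843, -0.2723, 0.0931]
eef_rot: [[-0.979, 0.204, 0.0], [0.204, 0.979, -0.001], [-0.0, -0.0, -1.0]]
ft_force: [-0.1, -0.4, -0.3]
opening: 0.503
grasp_force: 0.0
```

Request:
step_arm([
  [0,0,0,0,0,0],
  [0,0,10,0,0,0],
  [0,0,20,0,0,0],
  [0,0,30,0,0,0],
  [0,0,30,0,0,0],
])

```text
time_s: 8.58
tool_pos: [0.3866, -0.2711, 0.0606]
eef_rot: [[-0.978, 0.207, -0.002], [0.207, 0.978, 0.001], [0.002, 0.001, -1.0]]
ft_force: [-0.2, -0.2, 0.2]
opening: 0.499
grasp_force: 0.0
```

```bash
python3 plan.py  386.5,-272.5,30,168
```

```text
t 8.5833 pos [ 386.6 -271.1   60.6] th 168.0 open 0.4986708916029248 F [-0.2 -0.2  0.2] q7 113.1
386.5,-272.5,30,168 -> [-0.3 -1.5 30.6] [ 0.  -0.1  0. ]
```

Request:
step_arm([
  [0,0,8,0,0,0],
  [0,-0.5,16,0,0,0],
  [0,-1,24,0,0,0],
  [0,-1,31,0,0,0],
  [0,-1,31,0,0,0],
])

```text
time_s: 9.0
tool_pos: [0.3856, -0.2724, 0.0301]
eef_rot: [[-0.978, 0.208, -0.002], [0.208, 0.978, 0.001], [0.002, 0.001, -1.0]]
ft_force: [-0.3, 0.1, 0.1]
opening: 0.504
grasp_force: 0.0
```

Request:
step_arm([
  [0,0,0,0,0,0],
  [0,0,0,0,0,0],
  [0,0,0,0,0,0],
  [0,0,0,0,0,0],
  [0,0,0,0,0,0],
], grip=-1)

```text
time_s: 9.42
tool_pos: [0.3865, -0.2729, 0.032]
eef_rot: [[-0.978, 0.208, 0.001], [0.208, 0.978, -0.0], [-0.001, -0.0, -1.0]]
ft_force: [-0.5, -0.4, 0.7]
opening: 0.161
grasp_force: 0.0
```

Request:
step_arm([
  [0,0,0,0,0,0],
  [0,0,0,0,0,0],
  [0,0,0,0,0,0],
  [0,0,0,0,0,0],
  [0,0,0,0,0,0],
])

```text
time_s: 9.83
tool_pos: [0.3865, -0.2729, 0.0319]
eef_rot: [[-0.978, 0.208, 0.0], [0.208, 0.978, -0.0], [-0.0, -0.0, -1.0]]
ft_force: [-1.7, 1.4, 5.6]
opening: 0.135
grasp_force: 30.0
```

```bash
python3 plan.py  386.5,-272.5,120,168 455.5,-93.7,120,156.2 455.5,-93.7,90,156.2
```

```text
t 9.8333 pos [ 386.5 -272.9   31.9] th 168.0 open 0.13509358385084802 F [-1.7  1.4  5.6] q7 114.1
386.5,-272.5,120,168 -> [  0.    0.4 -88.1] [-0.  0. -0.]
455.5,-93.7,120,156.2 -> [-30.3 189.2   0. ] [ 0.   0.  11.8]
455.5,-93.7,90,156.2 -> [ 0.  0. 30.] [0. 0. 0.]
```

Request:
step_arm([
  [0,0,-10,0,0,0],
  [0,0,-30,0,0,0],
  [0,0,-55,0,0,0],
  [0,0,-78,0,0,0],
  [0,0,-88,0,0,0],
])

```text
time_s: 10.25
tool_pos: [0.3871, -0.2735, 0.1225]
eef_rot: [[-0.978, 0.208, 0.003], [0.208, 0.978, -0.002], [-0.003, -0.001, -1.0]]
ft_force: [-0.6, -0.4, -0.3]
opening: 0.137
grasp_force: 30.0
```

Request:
step_arm([
  [-5,30,0,0,0,2],
  [-11,70,0,0,0,4],
  [-18,110,0,0,0,7],
  [-24,150,0,0,0,10],
  [-30,189,0,0,0,12],
])

```text
time_s: 10.67
tool_pos: [0.4551, -0.0923, 0.1196]
eef_rot: [[-0.912, 0.41, 0.0], [0.41, 0.912, 0.0], [0.0, 0.0, -1.0]]
ft_force: [0.1, -0.9, -0.6]
opening: 0.139
grasp_force: 30.0
```

Request:
step_arm([
  [0,0,0,0,0,0],
  [0,0,0,0,0,0],
  [0,0,10,0,0,0],
  [0,0,20,0,0,0],
  [0,0,20,0,0,0],
])

```text
time_s: 11.08
tool_pos: [0.453, -0.0955, 0.0974]
eef_rot: [[-0.913, 0.409, -0.003], [0.409, 0.913, -0.0], [0.003, -0.002, -1.0]]
ft_force: [-0.5, -0.8, -1.3]
opening: 0.137
grasp_force: 30.0
```

Request:
step_arm([
  [0,0,0,0,0,0],
  [0,0,0,0,0,0],
  [0,0,3,0,0,0],
  [0,0,6,0,0,0],
  [0,0,6,0,0,0],
])

```text
time_s: 11.5
tool_pos: [0.4547, -0.0943, 0.0932]
eef_rot: [[-0.913, 0.407, -0.0], [0.407, 0.913, 0.0], [0.0, -0.0, -1.0]]
ft_force: [-0.1, -0.4, -0.5]
opening: 0.134
grasp_force: 30.0
```

```bash
python3 plan.py  455.5,-93.7,72,156.2
```

```text
t 11.5 pos [454.7 -94.3  93.2] th 156.0 open 0.1344831106220749 F [-0.1 -0.4 -0.5] q7 75.7
455.5,-93.7,72,156.2 -> [-0.5  0.9 21.2] [-0.  -0.  -0.2]
```

Request:
step_arm([
  [0,0.5,5,0,0,0],
  [-0.5,1,10,0,0,0],
  [-0.5,1,15,0,0,0],
  [-0.5,1,21,0,0,0],
  [-0.5,1,21,0,0,0],
])

```text
time_s: 11.92
tool_pos: [0.4551, -0.0933, 0.0714]
eef_rot: [[-0.914, 0.407, -0.002], [0.407, 0.914, 0.0], [0.002, -0.001, -1.0]]
ft_force: [-0.9, 0.2, -1.0]
opening: 0.134
grasp_force: 30.0
```

Request:
step_arm([
  [0,0,0,0,0,0],
  [0,0,0.5,0,0,0],
  [0,0,1,0,0,0],
  [0,0,1,0,0,0],
  [0,0,1,0,0,0],
])

```text
time_s: 12.33
tool_pos: [0.4559, -0.0935, 0.0718]
eef_rot: [[-0.914, 0.407, 0.0], [0.407, 0.914, 0.0], [-0.0, 0.0, -1.0]]
ft_force: [0.5, 0.5, -0.4]
opening: 0.134
grasp_force: 30.0
```

Request:
step_arm([
  [0,0,0.5,0,0,0],
  [0,0,1,0,0,0],
  [0,0,1,0,0,0],
  [0,0,1,0,0,0],
  [0,0,1,0,0,0],
])

```text
time_s: 12.75
tool_pos: [0.4559, -0.0935, 0.0709]
eef_rot: [[-0.914, 0.407, 0.0], [0.407, 0.914, 0.0], [-0.0, 0.0, -1.0]]
ft_force: [-1.8, 0.3, 5.1]
opening: 0.132
grasp_force: 30.0
```

Request:
step_arm([
  [0,0,0,0,0,0],
  [0,0,0,0,0,0],
  [0,0,0,0,0,0],
  [0,0,0,0,0,0],
  [0,0,0,0,0,0],
], grip=0.0)

```text
time_s: 13.17
tool_pos: [0.4557, -0.0935, 0.0705]
eef_rot: [[-0.914, 0.407, -0.0], [0.407, 0.914, 0.0], [0.0, -0.0, -1.0]]
ft_force: [-0.5, -0.0, 0.0]
opening: 0.476
grasp_force: 0.0
```

Request:
step_arm([
  [0,0,-5,0,0,0],
  [0,0,-15,0,0,0],
  [0,0,-35,0,0,0],
  [0,0,-60,0,0,0],
  [0,0,-80,0,0,0],
])

```text
time_s: 13.58
tool_pos: [0.4559, -0.0936, 0.1528]
eef_rot: [[-0.913, 0.407, 0.001], [0.407, 0.913, -0.0], [-0.001, 0.0, -1.0]]
ft_force: [-0.2, 0.7, -0.7]
opening: 0.499
grasp_force: 0.0
```

```bash
python3 plan.py 462,-190,150,128 472,-300,150,100 482,-380,130,78 491.3,-435.5,95,63
```

```text
t 13.5833 pos [455.9 -93.6 152.8] th 156.0 open 0.4994570030286875 F [-0.2  0.7 -0.7] q7 74.4
462,-190,150,128 -> [-44.8 -85.5   2.8] [ 0.  0. 28.]
472,-300,150,100 -> [-92.8 -59.8   0. ] [ 0.  0. 28.]
482,-380,130,78 -> [-80.5  -4.   20. ] [ 0.  0. 22.]
491.3,-435.5,95,63 -> [-52.4  20.6  35. ] [ 0.  0. 15.]
```

Contact force of 5 N at home height, so the square lid is seated. On to the round lid.

Request:
step_arm([
  [-9,-17,1,0,0,5.6],
  [-18,-34,1,0,0,11.2],
  [-27,-51,2,0,0,17],
  [-36,-68,2,0,0,22.4],
  [-45,-85,3,0,0,28],
])

```text
time_s: 14.0
tool_pos: [0.4626, -0.1904, 0.1489]
eef_rot: [[-0.612, 0.791, 0.001], [0.791, 0.612, -0.0], [-0.001, 0.001, -1.0]]
ft_force: [0.4, 0.5, 0.0]
opening: 0.498
grasp_force: 0.0
```

Request:
step_arm([
  [-19,-12,0,0,0,5.6],
  [-37,-24,0,0,0,11.2],
  [-56,-36,0,0,0,17],
  [-74,-48,0,0,0,22.4],
  [-93,-60,0,0,0,28],
])

```text
time_s: 14.42
tool_pos: [0.4724, -0.3005, 0.1487]
eef_rot: [[-0.169, 0.986, 0.001], [0.986, 0.169, 0.0], [0.0, 0.001, -1.0]]
ft_force: [0.4, 0.0, -0.7]
opening: 0.501
grasp_force: 0.0
```

Request:
step_arm([
  [-16,-1,4,0,0,4.5],
  [-32,-2,8,0,0,9],
  [-48,-3,12,0,0,13.5],
  [-64,-4,16,0,0,18],
  [-80,-4,20,0,0,22],
])

```text
time_s: 14.83
tool_pos: [0.4824, -0.3799, 0.1285]
eef_rot: [[0.212, 0.977, 0.001], [0.977, -0.212, 0.0], [0.0, 0.001, -1.0]]
ft_force: [1.2, -0.4, -0.6]
opening: 0.498
grasp_force: 0.0
```

Request:
step_arm([
  [-12,5,8,0,0,3.5],
  [-26,10,17,0,0,7],
  [-40,16,26,0,0,11],
  [-52,20.5,35,0,0,15],
  [-52,20.5,35,0,0,15],
])

```text
time_s: 15.25
tool_pos: [0.4907, -0.436, 0.0918]
eef_rot: [[0.458, 0.889, -0.002], [0.889, -0.458, -0.0], [-0.001, -0.001, -1.0]]
ft_force: [-0.2, 0.0, -0.1]
opening: 0.5
grasp_force: 0.0
```

Request:
step_arm([
  [0,0,0,0,0,0],
  [0,0,10,0,0,0],
  [0,0,20,0,0,0],
  [0,0,30,0,0,0],
  [0,0,30,0,0,0],
])

```text
time_s: 15.67
tool_pos: [0.4908, -0.4324, 0.0603]
eef_rot: [[0.453, 0.892, -0.002], [0.892, -0.453, 0.003], [0.001, -0.003, -1.0]]
ft_force: [-0.1, 0.6, -0.5]
opening: 0.499
grasp_force: 0.0
```

```bash
python3 plan.py 491.3,-435.5,31,63; python3 - <<'E'
from plant import *
import cv2
p,d=get_image('wrist');cv2.imwrite('pics/w3.png',p[:,:,::-1])
E
```

```text
t 15.6667 pos [ 490.8 -432.4   60.3] th 63.1 open 0.49940306893462494 F [-0.1  0.6 -0.5] q7 30.4
491.3,-435.5,31,63 -> [-2.6  1.9 29.2] [-0.2 -0.1  0.1]
```

View pics/w3.png

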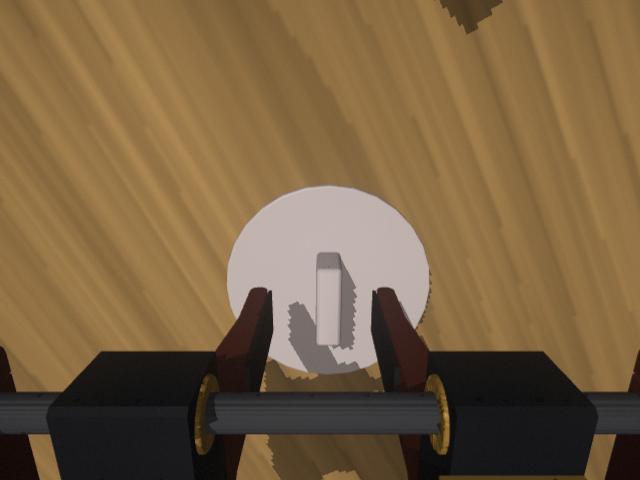

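The bar at (328,298) lies between the fingers, well aligned. Now I descend and grip.

Request:
step_arm([
  [0,0,8,0,0,0],
  [-0.5,0.5,16,0,0,0],
  [-1,1,24,0,0,0],
  [-1,1,31,0,0,0],
  [-1,1,31,0,0,0],
])

```text
time_s: 16.13
tool_pos: [0.4911, -0.4349, 0.0296]
eef_rot: [[0.454, 0.891, -0.002], [0.891, -0.454, 0.002], [0.0, -0.003, -1.0]]
ft_force: [-0.1, -0.4, 0.2]
opening: 0.502
grasp_force: 0.0
```

Request:
step_arm([
  [0,0,0,0,0,0],
  [0,0,0,0,0,0],
  [0,0,0,0,0,0],
  [0,0,0,0,0,0],
  [0,0,0,0,0,0],
], grip=-1)

```text
time_s: 16.55
tool_pos: [0.4922, -0.4357, 0.032]
eef_rot: [[0.454, 0.891, 0.001], [0.891, -0.454, -0.0], [-0.0, 0.001, -1.0]]
ft_force: [-0.6, 0.5, -0.3]
opening: 0.159
grasp_force: 0.0
```

Request:
step_arm([
  [0,0,0,0,0,0],
  [0,0,0,0,0,0],
  [0,0,0,0,0,0],
  [0,0,0,0,0,0],
  [0,0,0,0,0,0],
])

```text
time_s: 16.97
tool_pos: [0.4921, -0.4357, 0.032]
eef_rot: [[0.454, 0.891, 0.001], [0.891, -0.454, -0.0], [0.0, 0.001, -1.0]]
ft_force: [0.2, 0.0, 3.4]
opening: 0.137
grasp_force: 30.0
```

```bash
python3 plan.py  491.3,-435.5,145,63 540,-290,150,70 600,-145,150,80 672.9,4.5,135,90
```

```text
t 16.9667 pos [ 492.1 -435.7   32. ] th 63.0 open 0.1368248083667646 F [0.2 0.  3.4] q7 31.4
491.3,-435.5,145,63 -> [  -0.2   -0.8 -113. ] [ 0. -0.  0.]
540,-290,150,70 -> [151.8 -22.7  -5. ] [ 0.  0. -7.]
600,-145,150,80 -> [156.8   6.8   0. ] [  0.   0. -10.]
672.9,4.5,135,90 -> [159.9  45.8  15. ] [  0.   0. -10.]
```

Request:
step_arm([
  [0,0,-15,0,0,0],
  [0,0,-40,0,0,0],
  [0,0,-70,0,0,0],
  [0,0,-100,0,0,0],
  [0,0,-113,0,0,0],
])

```text
time_s: 17.38
tool_pos: [0.4927, -0.4371, 0.1493]
eef_rot: [[0.455, 0.891, 0.004], [0.891, -0.455, -0.003], [-0.001, 0.005, -1.0]]
ft_force: [1.4, 0.1, -0.5]
opening: 0.133
grasp_force: 30.0
```

Request:
step_arm([
  [24,-4,-1,0,0,-1],
  [54,-8,-2,0,0,-2],
  [86,-13,-3,0,0,-4],
  [118,-18,-4,0,0,-5],
  [152,-23,-5,0,0,-7],
])

```text
time_s: 17.8
tool_pos: [0.5402, -0.2886, 0.1498]
eef_rot: [[0.342, 0.94, -0.0], [0.94, -0.342, 0.0], [-0.0, -0.0, -1.0]]
ft_force: [0.5, 0.5, -0.9]
opening: 0.129
grasp_force: 30.0
```

Request:
step_arm([
  [32,1,0,0,0,-2],
  [63,3,0,0,0,-4],
  [94,4,0,0,0,-6],
  [126,5,0,0,0,-8],
  [157,7,0,0,0,-10],
])

```text
time_s: 18.22
tool_pos: [0.6008, -0.1428, 0.1498]
eef_rot: [[0.172, 0.985, -0.0], [0.985, -0.172, 0.0], [0.0, -0.0, -1.0]]
ft_force: [0.7, -0.5, 1.2]
opening: 0.132
grasp_force: 30.0
```

Request:
step_arm([
  [34,10,3,0,0,-2],
  [70,20,6,0,0,-4],
  [104,30,9,0,0,-6],
  [136,39,12,0,0,-8],
  [160,46,15,0,0,-10],
])

```text
time_s: 18.63
tool_pos: [0.6744, 0.0089, 0.1343]
eef_rot: [[-0.004, 1.0, -0.0], [1.0, 0.004, 0.001], [0.001, -0.0, -1.0]]
ft_force: [-0.2, -0.2, -0.8]
opening: 0.13
grasp_force: 30.0
```

Request:
step_arm([
  [0,0,0,0,0,0],
  [0,0,0,0,0,0],
  [0,0,10,0,0,0],
  [0,0,25,0,0,0],
  [0,0,25,0,0,0],
])

```text
time_s: 19.05
tool_pos: [0.6716, 0.0029, 0.1068]
eef_rot: [[0.003, 1.0, -0.004], [1.0, -0.003, -0.001], [-0.001, -0.004, -1.0]]
ft_force: [-1.0, 0.3, -1.3]
opening: 0.132
grasp_force: 30.0
```

Request:
step_arm([
  [0,0,0,0,0,0],
  [0,0,5,0,0,0],
  [0,0,10,0,0,0],
  [0,0,15,0,0,0],
  [0,0,15,0,0,0],
])

```text
time_s: 19.47
tool_pos: [0.6732, 0.0049, 0.0936]
eef_rot: [[0.0, 1.0, -0.001], [1.0, -0.0, -0.0], [-0.0, -0.001, -1.0]]
ft_force: [0.3, 0.4, -1.4]
opening: 0.135
grasp_force: 30.0
```

```bash
python3 plan.py  672.9,4.5,73,90
```

```text
t 19.4667 pos [673.2   4.9  93.6] th 90.0 open 0.13520951835351336 F [ 0.3  0.4 -1.4] q7 9.3
672.9,4.5,73,90 -> [-0.4 -0.3 20.6] [-0.1  0.  -0. ]
```

Request:
step_arm([
  [0,0,5,0,0,0],
  [0,0,10,0,0,0],
  [0,0,15,0,0,0],
  [0,0,21,0,0,0],
  [0,0,21,0,0,0],
])

```text
time_s: 19.88
tool_pos: [0.673, 0.0051, 0.072]
eef_rot: [[-0.0, 1.0, -0.002], [1.0, 0.0, -0.0], [-0.0, -0.002, -1.0]]
ft_force: [0.7, 0.2, -1.0]
opening: 0.134
grasp_force: 30.0
```

Request:
step_arm([
  [0,0,0,0,0,0],
  [0,0,1,0,0,0],
  [0,0,1.5,0,0,0],
  [0,0,1.5,0,0,0],
  [0,0,1.5,0,0,0],
])

```text
time_s: 20.3
tool_pos: [0.6739, 0.005, 0.0723]
eef_rot: [[0.0, 1.0, 0.0], [1.0, -0.0, 0.0], [0.0, 0.0, -1.0]]
ft_force: [0.6, -0.9, -1.1]
opening: 0.133
grasp_force: 30.0
```

Request:
step_arm([
  [0,0,1,0,0,0],
  [0,0,1,0,0,0],
  [0,0,1,0,0,0],
  [0,0,1,0,0,0],
  [0,0,1,0,0,0],
])

```text
time_s: 20.72
tool_pos: [0.6738, 0.005, 0.0712]
eef_rot: [[0.0, 1.0, 0.0], [1.0, -0.0, 0.0], [0.0, 0.0, -1.0]]
ft_force: [0.1, -0.5, 0.1]
opening: 0.134
grasp_force: 30.0
```

Home height is 71.0, so I lower 0.5 mm more, release, rise and retract to clear the view.

Request:
step_arm([
  [0,0,0.5,0,0,0],
  [0,0,0.5,0,0,0],
  [0,0,0.5,0,0,0],
  [0,0,0.5,0,0,0],
  [0,0,0.5,0,0,0],
])

```text
time_s: 21.13
tool_pos: [0.6739, 0.005, 0.071]
eef_rot: [[0.0, 1.0, 0.0], [1.0, -0.0, 0.0], [0.0, 0.0, -1.0]]
ft_force: [-2.6, -0.4, 5.2]
opening: 0.131
grasp_force: 30.0
```

Request:
step_arm([
  [0,0,0,0,0,0],
  [0,0,0,0,0,0],
  [0,0,0,0,0,0],
  [0,0,0,0,0,0],
  [0,0,0,0,0,0],
], grip=0.0)

```text
time_s: 21.55
tool_pos: [0.6738, 0.005, 0.0704]
eef_rot: [[-0.0, 1.0, -0.0], [1.0, 0.0, -0.0], [-0.0, -0.0, -1.0]]
ft_force: [0.3, -0.0, -0.0]
opening: 0.472
grasp_force: 0.0
```

Request:
step_arm([
  [0,0,-5,0,0,0],
  [0,0,-15,0,0,0],
  [0,0,-40,0,0,0],
  [0,0,-75,0,0,0],
  [0,0,-110,0,0,0],
])

```text
time_s: 21.97
tool_pos: [0.6733, 0.0048, 0.1821]
eef_rot: [[0.0, 1.0, -0.001], [1.0, -0.0, -0.0], [-0.0, -0.001, -1.0]]
ft_force: [0.8, 0.2, 0.0]
opening: 0.501
grasp_force: 0.0
```

```bash
python3 plan.py 580,150,220,90 480,320,240,115 350,430,240,140 
```

```text
t 21.9667 pos [673.3   4.8 182.1] th 90.0 open 0.5010379391319573 F [0.8 0.2 0. ] q7 7.4
580,150,220,90 -> [145.2 -93.4 -37.8] [-0.1  0.  -0. ]
480,320,240,115 -> [ 170. -100.  -20.] [  0.   0. -25.]
350,430,240,140 -> [154.6 -71.3   0. ] [  0.   0. -25.]
```

Request:
step_arm([
  [25,-16,-7,0,0,0],
  [54,-35,-15,0,0,0],
  [85,-55,-23,0,0,0],
  [115,-74,-30,0,0,0],
  [145,-93,-38,0,0,0],
])

```text
time_s: 22.38
tool_pos: [0.5799, 0.1511, 0.2201]
eef_rot: [[0.0, 1.0, 0.001], [1.0, -0.0, 0.001], [0.001, 0.001, -1.0]]
ft_force: [0.3, 1.1, 0.6]
opening: 0.503
grasp_force: 0.0
```

Request:
step_arm([
  [34,-20,-4,0,0,-5],
  [68,-40,-8,0,0,-10],
  [102,-60,-12,0,0,-15],
  [136,-80,-16,0,0,-20],
  [170,-100,-20,0,0,-25],
])

```text
time_s: 22.8
tool_pos: [0.4799, 0.3214, 0.2403]
eef_rot: [[-0.426, 0.905, 0.001], [0.905, 0.426, 0.001], [0.0, 0.002, -1.0]]
ft_force: [-0.2, 0.6, 0.5]
opening: 0.505
grasp_force: 0.0
```

Request:
step_arm([
  [31,-14,0,0,0,-5],
  [62,-28,0,0,0,-10],
  [93,-43,0,0,0,-15],
  [124,-57,0,0,0,-20],
  [155,-71,0,0,0,-25],
])

```text
time_s: 23.22
tool_pos: [0.3498, 0.4313, 0.24]
eef_rot: [[-0.769, 0.64, 0.001], [0.64, 0.769, 0.001], [-0.0, 0.002, -1.0]]
ft_force: [0.4, 0.3, 0.4]
opening: 0.496
grasp_force: 0.0
```

Request:
step_arm([
  [0,0,0,0,0,0],
  [0,0,0,0,0,0],
  [0,0,0,0,0,0],
  [0,0,0,0,0,0],
  [0,0,0,0,0,0],
])

```text
time_s: 23.63
tool_pos: [0.3523, 0.4294, 0.239]
eef_rot: [[-0.764, 0.645, 0.001], [0.645, 0.764, -0.0], [-0.001, 0.0, -1.0]]
ft_force: [0.2, 0.2, 0.1]
opening: 0.498
grasp_force: 0.0
```

```bash
python3 - <<'E'
from plant import *
from h import *
p,d=get_image('top');c=get_calibration('top');cv2.imwrite('pics/t2.png',p[:,:,::-1])
q,_=get_image('scene');cv2.imwrite('pics/s2.png',cv2.resize(q[130:330,190:450,::-1],None,fx=3,fy=3))
P=cloud(d,c);Z=P[...,2];pi=p.astype(int)
w=((pi.min(2)>120)&(pi.max(2)-pi.min(2)<45))
for n,(x,y) in dict(o=(619.7,-240.4),s=(455.6,-93.7),r=(672.9,4.4)).items():
    r=np.hypot(P[...,0]-x/1e3,P[...,1]-y/1e3)
    m=(w&(r<.09)&(Z>.03)&(Z<.1)).astype(np.uint8)
    k=max(cv2.findContours(m,0,1)[0],key=cv2.contourArea)
    t=m.astype(bool)&(Z<.06);A=np.c_[P[t][:,:2]-P[t][:,:2].mean(0),np.ones(t.sum())]
    g=np.linalg.lstsq(A,Z[t],rcond=None)[0]
    print(n,rect(ray(k,c,.051)),'plate z',np.round(g[2]*1e3,1),'tilt',np.hypot(*g[:2]).round(3))
E
```

```text
o (array([ 619.4, -237.8]), [83.0, 140.1], 110.5) plate z 50.3 tilt 0.004
s (array([455.5, -93.2]), [101.3, 101.8], 156.1) plate z 50.4 tilt 0.0
r (array([672.9,   4.8]), [104.5, 105.2], 89.4) plate z 50.4 tilt 0.004
```

View pics/t2.png

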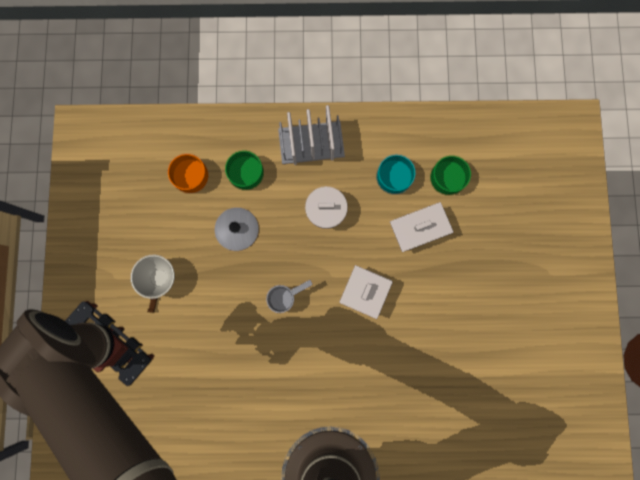

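View pics/s2.png

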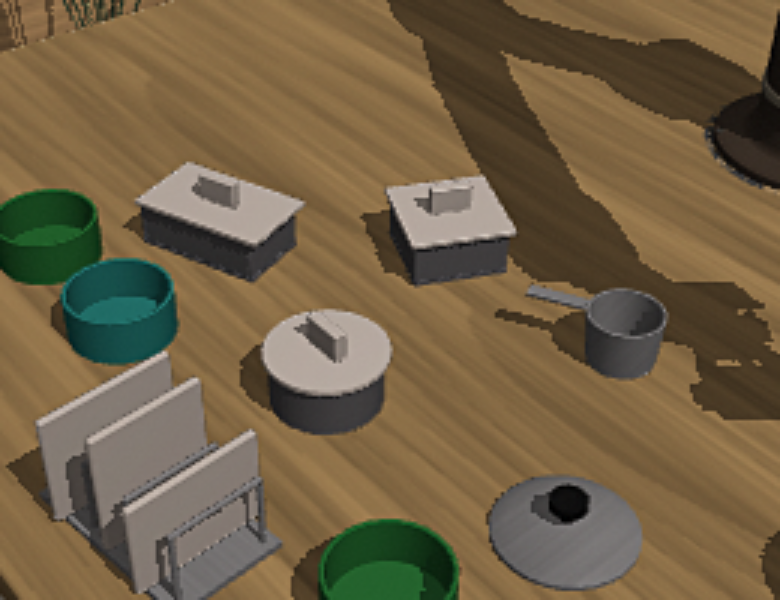

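Both views show all three lids flat on their own boxes: oblong at (422,228), square at (366,292) and round at (326,208). The plate tops are at about 51 mm, tilt is about 0, and offsets are under 3 mm. The bystanders have not moved.

```bash
python3 -c "
from plant import *
print(job_done())"
```

```text
the job is handed in; nothing more can be done
None
```

All three lids are on their matching boxes and sit flat on the rims, the boxes and bystanders were not visibly moved, and the job was handed in at about 24 s; the hand-in gave no verdict.

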